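# Roll two sample vials onto the line of a reading mat

### The job

Two white sample vials lie on the dark reading mat, one on each side of its white line. With the fingertips, roll first the thick vial and then the thin one across the mat until each lies centred on the line and along it. Roll them, do not slide them or pick them up, and leave the other things where they are.

Things in the scene. Friction and masses are not known exactly. Their poses are not given: they have to be found in the camera images.
- mat: Fixed dark rubber mat, 190 (x) x 400 (y) x 4 mm high. Origin: centre of its underside; x points away from the robot (yaw up to 0.15 rad), y to the left. The flat white line, 6 mm wide, 180 long, runs along x at mat y = 0; grey border and ticks mean nothing. The vials lie in lanes at mat x about -45 and +45 mm, on opposite sides of the line; which is where varies.
- thick_vial: The thicker vial: closed white cylinder 32 mm in diameter, 70 mm long, flush grey cap. Origin: on its axis at mid length, 20 mm above the desk (16 above the mat); x axis along it, y and z turn as it rolls. Starts within 0.06 rad of parallel to the line, 60 to 110 mm to one side. 60 g, friction about 1.0 with the mat, 0.4 with a finger; after a push at 40 mm/s it stops within a few mm. It rolls square to its axis and hardly pivots.
- thin_vial: The thinner vial: closed white cylinder 22 mm in diameter, 70 mm long, flush grey cap. Origin: on its axis at mid length, 15 mm above the desk (11 above the mat); x axis along it, y and z turn as it rolls. Starts within 0.06 rad of parallel to the line, 60 to 110 mm to one side. 35 g, friction about 1.0 with the mat, 0.4 with a finger; after a push at 40 mm/s it stops within a few mm. It rolls square to its axis and hardly pivots.
- timer: Bystander: bench timer, 62 x 66 x 20 mm high, on the mat near its right end, in the near lane; origin at the centre of its underside. Leave alone.
- sticky_pad: Bystander: pad of sticky notes, 76 x 76 x 12 mm high, on the mat near its left end, in the far lane; origin at the centre of its underside. Leave alone.
- petri: Bystander: round petri dish, 94 mm wide, 14 mm high, on the desk right of the mat; origin at the centre of its underside. Leave alone.
- pen: Bystander: marker pen, 135 x 17 mm, 16 mm high, lying on the desk right of the petri dish; origin at the centre of its underside. Leave alone.
- forceps: Bystander: forceps, 127 x 18 mm, 9 mm high, lying on the desk just left of the mat; origin at the centre of its underside. Leave alone.
Not all that is in view belongs to the job. What is shaped like the thick_vial but yellow is not meant.

How it is judged (in metres and radians):
On the way, in this order (a step that is already met when the one before it is completed fails the run):
1. the thick vial has rolled over (its start top has turned more than 115 degrees from up) (angle between thick_vial's own z axis and vertical above 2 rad).
2. the thick vial lies still on the line, the thin one not yet rolled (y of thick_vial in the frame of mat between -0.008 and 0.008 m and angle between the x axis of thick_vial and the x axis of mat, either way round below 0.14 rad and x of thick_vial in the frame of mat between -0.085 and 0.085 m and linear speed of thick_vial below 0.01 m/s and angular speed of thick_vial below 0.5 rad/s), for 0.1 s.
3. the thin vial has rolled over (its start top has turned more than 115 degrees from up) (angle between thin_vial's own z axis and vertical above 2 rad).
At the end, for the whole second after the job is handed in: Both vials lie still on the mat with their middles within 8 mm of the line's centre line to either side and within 85 mm of the mat's middle along it, each within 0.14 rad (8 degrees) of parallel to it (all of step 2 and y of thin_vial in the frame of mat between -0.008 and 0.008 m and angle between the x axis of thin_vial and the x axis of mat, either way round below 0.14 rad and x of thin_vial in the frame of mat between -0.085 and 0.085 m and linear speed of thin_vial below 0.01 m/s and angular speed of thin_vial below 0.5 rad/s); the robot touches nothing.
It fails at once if the thick vial is lifted more than 10 mm off the mat (height (world z) of thick_vial above 0.03 m).
It fails at once if the thick vial is tipped up or dropped off the mat (angle between thick_vial's own x axis and vertical below 1.25 rad or angle between thick_vial's own x axis and vertical above 1.89 rad or height (world z) of thick_vial below 0.017 m).
It fails at once if the thin vial is lifted more than 10 mm off the mat (height (world z) of thin_vial above 0.025 m).
It fails at once if the thin vial is tipped up or dropped off the mat (angle between thin_vial's own x axis and vertical below 1.25 rad or angle between thin_vial's own x axis and vertical above 1.89 rad or height (world z) of thin_vial below 0.012 m).
It fails at once if the timer, sticky pad, petri dish, marker pen or forceps is moved more than 15 mm (distance of any of timer, sticky_pad, petri, pen, forceps from where it was at the start of the episode above 0.015 m).
It also fails if it takes over 51 s, if anything falls off the work surface, if the arm or the gripper's body presses on something with over 40 N, if the wrist force passes 120 N, or if a joint passes its speed limit or range.

### The arm

A 6-joint arm with a two-finger parallel gripper is mounted at the origin on a cart in front of the work surface, level with it; the furniture and walls round the work are solid. World frame = base frame: x ahead of the robot, y to its left, z up, the work surface at z = 0. Lengths are in mm, angles in rad, forces in N, time in s.
With the tool pointing down it reaches from about 300 to 775 mm from the base axis. Payload 14.6 kg.
Tool frame: the origin (TCP) lies at the very end of the fingers, on their centre line; the grasp point (between the pads) lies 19 mm behind it; z points along the fingers, y is the line along which they close (so a half turn about z gives the same grasp; the last joint's range is limited). The gripper opens to 94 mm and grips with 3 to 60 N. Pads are 16 mm wide; open, the fingers measure 119 mm over their backs; the gripper's body (75 mm by 177 mm) begins 78 mm behind the grasp point.
Start: joints at [-1.399, 0.3, 1.521, -0, 1.321, -0.067], TCP at [130.089, -534.384, 205.446] pointing down, gripper open.
Joint ranges: [-3.03, 3.03], [-0.79, 2.21], [0.23, 2.52], [-1.04, 4.18], [0, 3.07], [-2.55, 2.55]. Speed limits (rad/s): [2.22, 2.22, 2.57, 3.14, 3.14, 3.14].

### API

Orientations are given as [roll, pitch, yaw] about the fixed x, y, z axes, in that order (R = Rz(yaw) Ry(pitch) Rx(roll)).
In Python, from cell import manip, camera, get_calibration gives the robot as it stands. The module is installed in compiled form; this text tells all that it offers.
- The arm moves only by the tool jog_arm, never from a script. Its argument "plan" is one flat list of numbers, 6 for each row, row after row: the shift along the world's x, y, z in m, then the turn, a rotation vector about the world's x, y, z in degrees. A call has 1 to 20 rows; each row is the pose to reach, as a shift and turn from the pose commanded when the call began; what a row does not reach only later rows make up. A row lasts 1/10 s, in which the tool goes at most 50 mm and 8.59 degrees, less where a joint would pass 70% of its speed; a pose out of reach is approached as far as the arm can. A call with a gripper value outside its range is refused whole. "claw" is the finger opening in m, from 0 to 0.094, set as the call begins (left out, the last holds). The fingers move at their own pace and stop on an object; "force" is the grip in N (left out, the last holds). Time passes only in rows, so rows that repeat a pose let the fingers close. It gives the time, the measured TCP pose, the force, the opening and the grip force at its end, in the units of the state.
- manip.read_state(): the state, without advancing time (a new reading comes with each control period).
- camera(name): name is "scene" or "top" or "wrist"; returns (picture, depth): 420x560x3 uint8, red, green, blue; 420x560 float32, mm along the optical axis (not along the pixel's ray), 0 where there is no reading.
- get_calibration(name): a dict with "fx", "fy", "cx", "cy" (pixels), "k1" (the pictures are not rectified: a ray, as slopes to the right and down, at radius r is drawn at 1 + k1 r^2 times it, then the intrinsics apply), "origin" and "attitude" of the camera in the world. Camera axes: x right, y down, z forward; pixel columns grow to the right and rows downward; lengths in mm; the calibration is good to about 2 mm. A picture is of the moment at which its call begins: read the wrist's pose just before it. get_calibration takes no time and is no camera call; for the wrist camera it gives the pose at the moment of the call.
- manip.sign_off(): hands the job in; it is judged then, once.
The state is a dict: "clock": time; "joints": joint angles; "qd": joint speeds; "effort": joint torques, N m; "eef_pos": TCP position; "eef_rot": TCP orientation; "wrist_force": force on the tool from outside, world axes, zero at the start; "moment": the same for the moment, N m; "finger_gap": finger opening in mm; "finger_force": force on a finger pad.
Only numpy, scipy, OpenCV 4.12 (cv2) and the standard library are available. Lean on these libraries where they do the work, as an engineer would, in place of code of your own. Each camera call takes 0.05 s, during which the arm holds its last target. There are 200 camera calls.

## Working session

There is one attempt and no reset: what is moved stays moved. The work goes in short steps, Python scripts to look and compute and a tool call to move; the robot and the scene stay as the last step left them, time stands still between calls to the robot, and variables do not carry over. Pictures are saved under pics/ and viewed, at most 10 in all, crops included, and the job is handed in when it is done.

Besides the shell and the picture viewer there is one more tool, called after "Call:" by a JSON object that holds its "method" and its "body", one argument or row to a line. jog_arm: Moves the arm, as the interface text tells. Its arguments: {"type":"object","properties":{"plan":{"type":"array"},"claw":{"type":"number"},"force":{"type":"number"}},"required":["plan"]}

```bash
mkdir -p pics; python3 - <<'E'
from cell import manip,camera,get_calibration
import cv2,numpy as np
p,d=camera("top"); np.savez("top.npz",p=p,d=d)
cv2.imwrite("pics/top.png",cv2.resize(p[:,:,::-1],(800,600)))
c=get_calibration("top");print(c)
s=manip.read_state();print(s)
E
```

```text
{'fx': 490.80941919612417, 'fy': 490.80941919612417, 'cx': 281.3807736565075, 'cy': 208.42899945878887, 'k1': -0.04885995743154735, 'origin': array([ 376.69911434, -177.98529743, 1180.2411686 ]), 'attitude': array([-2.98432123,  0.00896742, -1.58325223])}
{'clock': 0.05, 'joints': array([-1.39857255e+00,  3.00453891e-01,  1.52159033e+00, -1.10381492e-05,
        1.32068779e+00, -6.65863846e-02]), 'qd': array([-2.06464559e-04,  5.44580340e-04, -6.73529228e-04, -1.21464647e-03,
        1.17149028e-05, -1.38897333e-04]), 'effort': array([ 1.74816203e-03, -5.33215213e+01, -3.53706157e+01,  7.10828905e-02,
        2.35340127e-02, -5.23202789e-05]), 'eef_pos': array([ 130.05701883, -534.13032012,  204.89185707]), 'eef_rot': array([-3.14045512e+00, -6.51412293e-05,  2.38812865e-01]), 'wrist_force': array([-0.14991925,  0.44148251, -0.87008848]), 'moment': array([ 0.10242855, -0.01729327, -0.0098347 ]), 'finger_force': 0.0, 'finger_gap': 94.02584181016039}
```

View pics/top.png

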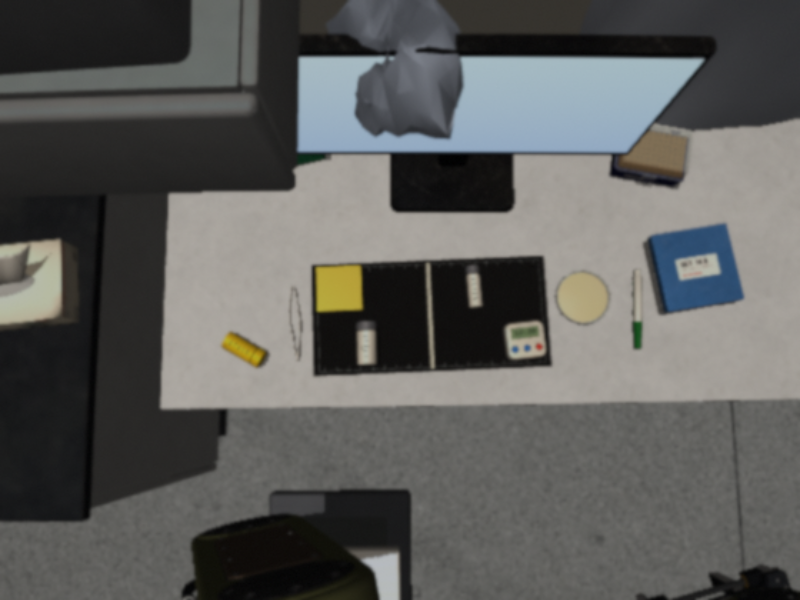

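The picture shows the thick vial at about (366,343), near lane left of the line. The thin vial is at (474,286), far lane right. The line runs from (429,263) to (432,369). Next an enlarged crop.

```bash
cat > h.py <<'E'
from cell import manip,camera,get_calibration
import cv2,numpy as np
from scipy.spatial.transform import Rotation as R
def world(c,uv,z):
    K=np.array([[c["fx"],0,c["cx"]],[0,c["fy"],c["cy"]],[0,0,1]])
    n=cv2.undistortPoints(np.array(uv,float).reshape(-1,1,2),K,np.array([c["k1"],0,0,0])).reshape(-1,2)
    r=R.from_euler("xyz",c["attitude"]).apply(np.c_[n,np.ones(len(n))])
    return c["origin"]+r*((np.reshape(z,(-1,1))-c["origin"][2])/r[:,2:])
E
python3 - <<'E'
from h import *
p=np.load("top.npz")["p"]
cv2.imwrite("pics/crop.png",cv2.resize(p[170:270,215:390,::-1],None,fx=4.5,fy=4.5,interpolation=cv2.INTER_CUBIC))
E
```

```text
(no output)
```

View pics/crop.png

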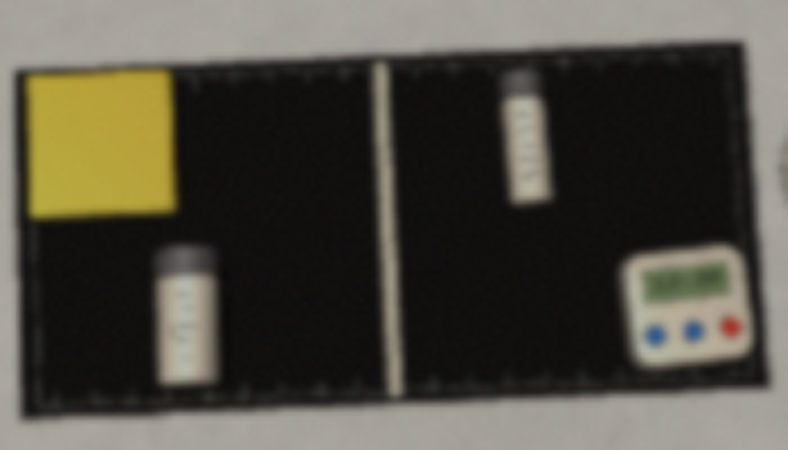

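The crop shows the thick vial from (185,248) to (188,384) and the thin vial from (519,70) to (531,204). The line runs from (380,63) to (395,395), and the timer and pad are clear of both rolling paths.

```bash
python3 - <<'E'
from h import *
np.set_printoptions(precision=1,suppress=True)
c=get_calibration("top")
uv=np.array([[185,248],[188,384],[519,70],[531,204],[380,63],[395,395],[17,70],[742,43],[768,383],[24,416],[620,252],[175,213]],float)/4.5+[215,170]
w=world(c,uv,[20,20,15,15,4,4,4,4,4,4,24,16]);print(w)
a=w[4]-w[5];yaw=np.arctan2(a[1],a[0]);o=w[6:10].mean(0);print(o,yaw,w[4:6].mean(0))
print((w-o)@R.from_rotvec([0,0,yaw]).as_matrix())
for i in(0,2):
  e=w[i]-w[i+1];print(np.arctan2(e[1],e[0]),np.linalg.norm(e))
E
```

```text
[[ 521.4 -109.2   20. ]
 [ 449.5 -110.4   20. ]
 [ 616.  -289.    15. ]
 [ 543.1 -293.4   15. ]
 [ 623.2 -214.7    4. ]
 [ 443.3 -219.4    4. ]
 [ 622.2  -17.1    4. ]
 [ 631.6 -412.     4. ]
 [ 446.8 -417.8    4. ]
 [ 434.6  -22.2    4. ]
 [ 515.6 -338.7   24. ]
 [ 540.8 -103.7   16. ]]
[ 533.8 -217.3    4. ] 0.026118003956516 [ 533.3 -217.     4. ]
[[  -9.6  108.4   16. ]
 [ -81.5  109.    16. ]
 [  80.3  -73.9   11. ]
 [   7.3  -76.3   11. ]
 [  89.4    0.3    0. ]
 [ -90.6    0.3    0. ]
 [  93.6  197.8    0. ]
 [  92.7 -197.2    0. ]
 [ -92.2 -198.2    0. ]
 [ -94.1  197.6    0. ]
 [ -21.3 -120.9   20. ]
 [   9.9  113.4   12. ]]
0.017195700463239892 71.88435269294587
0.059438957659386824 73.02562051114383
```

```bash
python3 - <<'E'
from h import *
np.set_printoptions(precision=0,suppress=True)
d=np.load("top.npz")["d"];c=get_calibration("top")
v,u=np.mgrid[0:420:3,0:560:3]
K=np.array([[c["fx"],0,c["cx"]],[0,c["fy"],c["cy"]],[0,0,1]])
n=cv2.undistortPoints(np.c_[u.ravel(),v.ravel()].astype(float).reshape(-1,1,2),K,np.array([c["k1"],0,0,0])).reshape(-1,2)
dd=d[v.ravel(),u.ravel()]
P=c["origin"]+R.from_euler("xyz",c["attitude"]).apply(np.c_[n,np.ones(len(n))]*dd[:,None]);P=P[dd>0]
for nm,m in (("tall x<800",(P[:,2]>60)&(P[:,0]<800)&(P[:,0]>150)),("monitor",(P[:,2]>8)&(P[:,0]>650)&(P[:,1]>-450)&(P[:,1]<-60))):
  q=P[m];print(nm,len(q))
  if len(q):print(q.min(0),q.max(0)); 
  for y in range(-500,400,100):
    s=q[(q[:,1]>=y)&(q[:,1]<y+100)]
    if len(s):print(y,s.min(0),s.max(0))
E
```

```text
tall x<800 8649
[ 150. -651.   60.] [800. 449. 831.]
-500 [ 150. -500.  170.] [ 775. -400.  483.]
-400 [ 751. -400.  185.] [ 776. -300.  482.]
-300 [ 697. -300.   68.] [ 793. -200.  529.]
-200 [ 238. -200.  186.] [ 799. -100.  682.]
-100 [ 227. -100.  186.] [780.  -0. 825.]
0 [160.   0. 181.] [610. 100. 831.]
100 [573. 100. 571.] [606. 191. 738.]
200 [223. 289. 133.] [706. 300. 165.]
300 [225. 300.  60.] [729. 400. 274.]
monitor 3031
[ 650. -450.    8.] [1025.  -60.  739.]
-500 [ 749. -450.   58.] [1025. -400.  483.]
-400 [ 713. -400.    8.] [1025. -300.  482.]
-300 [ 697. -300.    8.] [1025. -200.  529.]
-200 [ 706. -200.    8.] [ 817. -100.  543.]
-100 [ 650. -100.  123.] [1022.  -60.  739.]
```

```bash
python3 - <<'E'
from h import *
p,d=camera("scene")
cv2.imwrite("pics/scene.png",p[:,:,::-1])
E
```

```text
(no output)
```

View pics/scene.png

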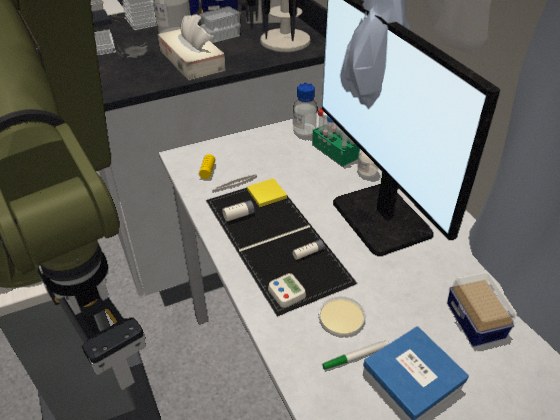

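The view is clear: the mat is open, and the monitor and its hanging bag stay behind x≈700. Moving above the far-left side of the thick vial.

Call:
{"method": "jog_arm", "body": {
  "plan": [0.356, 0.468, -0.055, 0, 0, 77.5, 0.356, 0.468, -0.055, 0, 0, 77.5, 0.356, 0.468, -0.055, 0, 0, 77.5, 0.356, 0.468, -0.055, 0, 0, 77.5, 0.356, 0.468, -0.055, 0, 0, 77.5, 0.356, 0.468, -0.055, 0, 0, 77.5, 0.356, 0.468, -0.055, 0, 0, 77.5, 0.356, 0.468, -0.055, 0, 0, 77.5, 0.356, 0.468, -0.055, 0, 0, 77.5, 0.356, 0.468, -0.055, 0, 0, 77.5, 0.356, 0.468, -0.055, 0, 0, 77.5, 0.356, 0.468, -0.055, 0, 0, 77.5, 0.356, 0.468, -0.055, 0, 0, 77.5, 0.356, 0.468, -0.055, 0, 0, 77.5, 0.356, 0.468, -0.055, 0, 0, 77.5],
  "claw": 0.025
}}

```text
clock: 1.6
eef_pos: [485.6, -67.1, 150.4]
eef_rot: [-3.141, 0.0, 1.591]
wrist_force: [0.6, -0.1, -0.5]
finger_gap: 25.3
finger_force: 0.0
```

```bash
python3 - <<'E'
from h import *
s=manip.read_state();print({k:s[k] for k in("clock","joints","eef_pos","eef_rot","finger_gap")})
c=get_calibration("wrist");print(c["origin"],c["attitude"])
p,d=camera("wrist");np.savez("w1.npz",p=p,o=c["origin"],a=c["attitude"])
cv2.imwrite("pics/w1.png",p[:,:,::-1])
E
```

```text
{'clock': 1.6, 'joints': array([-2.11924952e-01,  2.22768133e-01,  1.75288719e+00, -1.59395792e-04,
        1.16621367e+00, -2.31785013e-01]), 'eef_pos': array([485.61031149, -67.08481772, 150.42391375]), 'eef_rot': array([-3.14129005e+00,  7.91126880e-05,  1.59071916e+00]), 'finger_gap': 25.25235820976347}
[483.05236464   5.26685883 329.3751394 ] [2.88411417e+00 1.68567776e-04 1.95198715e-02]
```

View pics/w1.png

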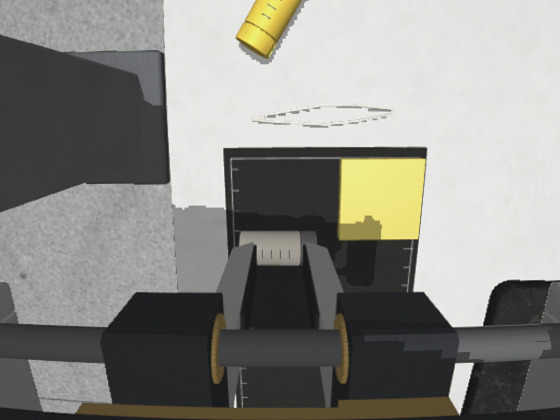

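The wrist view shows the thick vial from about (239,248) to (317,243) between the fingers' outlines. A cross-check of its position before I lower.

```bash
python3 - <<'E'
from h import *
c=get_calibration("wrist")
print(world(c,[[240,248],[317,244],[276,231],[225,149],[426,148],[340,240],[425,240]],[30,30,28,4,4,16,16]).round(1))
E
```

```text
[[ 449.6 -109.2   30. ]
 [ 519.2 -104.1   30. ]
 [ 482.   -93.1   28. ]
 [ 433.8  -22.9    4. ]
 [ 619.6  -17.7    4. ]
 [ 542.5 -104.8   16. ]
 [ 624.3 -103.6   16. ]]
```

Call:
{"method": "jog_arm", "body": {
  "plan": [0, 0, -0.045, 0, 0, 0, 0, 0, -0.09, 0, 0, 0, 0, 0, -0.125, 0, 0, 0, 0, 0, -0.137, 0, 0, 0, 0, 0, -0.137, 0, 0, 0, 0, 0, -0.137, 0, 0, 0]
}}

```text
clock: 2.25
eef_pos: [486.9, -66.9, 15.0]
eef_rot: [3.14, 0.0, 1.591]
wrist_force: [0.0, 0.7, 0.3]
finger_gap: 25.0
finger_force: 0.0
```

```bash
python3 - <<'E'
from h import *
p,d=camera("top")
cv2.imwrite("pics/t2.png",cv2.resize(p[170:270,215:390,::-1],None,fx=4.5,fy=4.5,interpolation=cv2.INTER_CUBIC))
E
```

Call:
{"method": "jog_arm", "body": {
  "plan": [0, -0.003, 0, 0, 0, 0, 0, -0.006, 0, 0, 0, 0, 0, -0.009, 0, 0, 0, 0, 0, -0.012, 0, 0, 0, 0, 0, -0.015, 0, 0, 0, 0, 0, -0.018, 0, 0, 0, 0, 0, -0.021, 0, 0, 0, 0, 0, -0.024, 0, 0, 0, 0, 0, -0.027, 0, 0, 0, 0, 0, -0.031, 0, 0, 0, 0, 0, -0.035, 0, 0, 0, 0, 0, -0.039, 0, 0, 0, 0, 0, -0.043, 0, 0, 0, 0, 0, -0.047, 0, 0, 0, 0, 0, -0.051, 0, 0, 0, 0, 0, -0.055, 0, 0, 0, 0, 0, -0.059, 0, 0, 0, 0, 0, -0.063, 0, 0, 0, 0, 0, -0.067, 0, 0, 0, 0, 0, -0.07, 0, 0, 0, 0]
}}

```text
clock: 4.3
eef_pos: [486.1, -136.7, 13.4]
eef_rot: [3.142, 0.0, 1.591]
wrist_force: [-0.1, 0.8, 0.0]
finger_gap: 25.3
finger_force: 0.0
```

```bash
python3 - <<'E'
from h import *
c=get_calibration("wrist");p,d=camera("wrist");np.savez("w2.npz",p=p,o=c["origin"],a=c["attitude"])
q,_=camera("top")
cv2.imwrite("pics/w2.png",np.vstack([cv2.resize(p[:,:,::-1],(400,300)),cv2.resize(q[180:270,230:350,::-1],(400,300),interpolation=cv2.INTER_CUBIC)]))
E
```

```text
(no output)
```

View pics/w2.png

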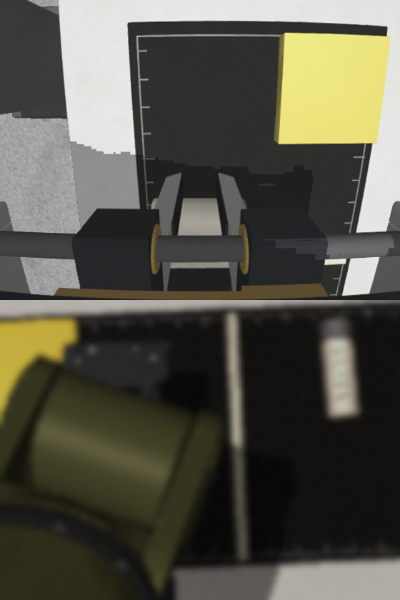

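The wrist view shows the thick vial between the fingertips, ahead of them, undisturbed. Continuing the push, slowing toward the line.

Call:
{"method": "jog_arm", "body": {
  "plan": [0, -0.004, 0, 0, 0, 0, 0, -0.008, 0, 0, 0, 0, 0, -0.012, 0, 0, 0, 0, 0, -0.016, 0, 0, 0, 0, 0, -0.02, 0, 0, 0, 0, 0, -0.024, 0, 0, 0, 0, 0, -0.028, 0, 0, 0, 0, 0, -0.032, 0, 0, 0, 0, 0, -0.036, 0, 0, 0, 0, 0, -0.039, 0, 0, 0, 0, 0, -0.042, 0, 0, 0, 0, 0, -0.045, 0, 0, 0, 0, 0, -0.047, 0, 0, 0, 0, 0, -0.049, 0, 0, 0, 0, 0, -0.051, 0, 0, 0, 0, 0, -0.052, 0, 0, 0, 0, 0, -0.053, 0, 0, 0, 0, 0, -0.054, 0, 0, 0, 0, 0, -0.0545, 0, 0, 0, 0, 0, -0.055, 0, 0, 0, 0]
}}

```text
clock: 6.4
eef_pos: [486.1, -191.4, 13.4]
eef_rot: [-3.142, 0.0, 1.591]
wrist_force: [-0.4, -0.4, 0.6]
finger_gap: 25.0
finger_force: 0.0
```

Call:
{"method": "jog_arm", "body": {
  "plan": [0, 0.01, 0, 0, 0, 0, 0, 0.03, 0, 0, 0, 0, 0, 0.06, 0.02, 0, 0, 0, 0, 0.08, 0.06, 0, 0, 0, 0, 0.08, 0.11, 0, 0, 0, -0.03, 0.08, 0.15, 0, 0, 0, -0.08, 0.08, 0.15, 0, 0, 0, -0.12, 0.08, 0.15, 0, 0, 0, -0.12, 0.08, 0.15, 0, 0, 0]
}}

```text
clock: 7.3
eef_pos: [363.0, -110.5, 163.5]
eef_rot: [3.141, 0.0, 1.591]
wrist_force: [0.7, -0.3, 0.6]
finger_gap: 25.1
finger_force: 0.0
```

```bash
python3 - <<'E'
from h import *
p,d=camera("top");np.savez("top3.npz",p=p)
cv2.imwrite("pics/t3.png",cv2.resize(p[170:270,215:390,::-1],None,fx=4.5,fy=4.5,interpolation=cv2.INTER_CUBIC))
E
```

```text
(no output)
```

View pics/t3.png

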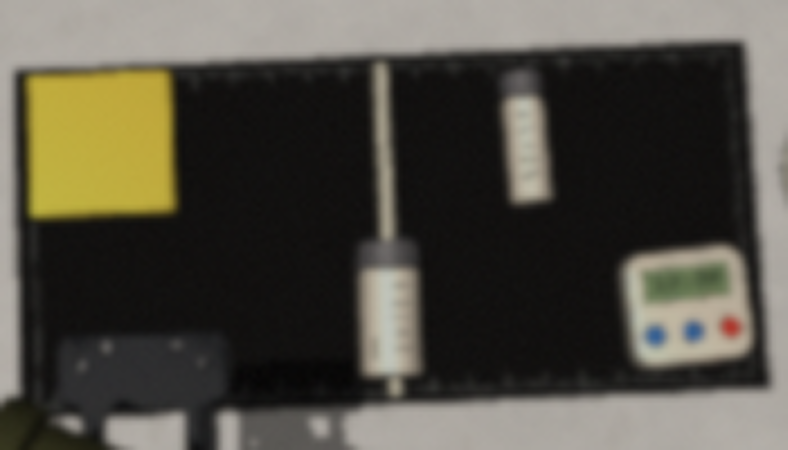

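The thick vial now lies on the line, ends at (388,243) and (391,378), and the line is at 387 to 394. Everything else looks unmoved. On to the thin vial's right side.

Call:
{"method": "jog_arm", "body": {
  "plan": [0.211, -0.224, -0.013, 0, 0, 2.2, 0.211, -0.224, -0.013, 0, 0, 2.2, 0.211, -0.224, -0.013, 0, 0, 2.2, 0.211, -0.224, -0.013, 0, 0, 2.2, 0.211, -0.224, -0.013, 0, 0, 2.2, 0.211, -0.224, -0.013, 0, 0, 2.2, 0.211, -0.224, -0.013, 0, 0, 2.2, 0.211, -0.224, -0.013, 0, 0, 2.2, 0.211, -0.224, -0.013, 0, 0, 2.2, 0.211, -0.224, -0.013, 0, 0, 2.2, 0.211, -0.224, -0.013, 0, 0, 2.2]
}}

```text
clock: 8.45
eef_pos: [577.0, -334.6, 151.4]
eef_rot: [3.141, 0.001, 1.63]
wrist_force: [0.2, -0.3, -0.0]
finger_gap: 24.6
finger_force: 0.0
```

```bash
python3 - <<'E'
from h import *
c=get_calibration("top")
w=world(c,np.array([[388,243],[391,378]])/4.5+[215,170],20);m=w.mean(0)
print(w.round(1),m, "line y",-217.15+.026*(m[0]-533.5))
s=manip.read_state();print(s["eef_pos"],s["eef_rot"],s["joints"])
E
```

```text
[[ 522.6 -216.6   20. ]
 [ 451.3 -216.9   20. ]] [ 486.9613479  -216.77115673   20.        ] line y -218.36000495453095
[ 576.9914557  -334.6453593   151.40359086] [3.14073376e+00 5.92051547e-04 1.63040192e+00] [-5.80485780e-01  6.05430703e-01  1.20975380e+00  3.93197277e-05
  1.32536567e+00 -6.40101164e-01]
```

Call:
{"method": "jog_arm", "body": {
  "plan": [0, 0, -0.045, 0, 0, 0, 0, 0, -0.09, 0, 0, 0, 0, 0, -0.125, 0, 0, 0, 0, 0, -0.138, 0, 0, 0, 0, 0, -0.142, 0, 0, 0, 0, 0, -0.142, 0, 0, 0, 0, 0, -0.142, 0, 0, 0]
}}

```text
clock: 9.15
eef_pos: [578.0, -335.9, 10.7]
eef_rot: [3.139, 0.002, 1.63]
wrist_force: [0.6, -0.2, 0.4]
finger_gap: 25.0
finger_force: 0.0
```

Call:
{"method": "jog_arm", "body": {
  "plan": [0, 0.004, 0, 0, 0, 0, 0, 0.008, 0, 0, 0, 0, 0, 0.012, 0, 0, 0, 0, 0, 0.015, 0, 0, 0, 0, 0, 0.018, 0, 0, 0, 0, 0, 0.021, 0, 0, 0, 0, 0, 0.024, 0, 0, 0, 0, 0, 0.027, 0, 0, 0, 0, 0, 0.03, 0, 0, 0, 0, 0, 0.033, 0, 0, 0, 0, -0.001, 0.037, 0, 0, 0, 0, -0.001, 0.041, 0, 0, 0, 0, -0.001, 0.045, 0, 0, 0, 0, -0.001, 0.049, 0, 0, 0, 0, -0.002, 0.053, 0, 0, 0, 0, -0.002, 0.057, 0, 0, 0, 0, -0.002, 0.061, 0, 0, 0, 0, -0.002, 0.065, 0, 0, 0, 0, -0.003, 0.068, 0, 0, 0, 0]
}}

```text
clock: 11.05
eef_pos: [574.1, -267.0, 8.4]
eef_rot: [3.142, 0.0, 1.63]
wrist_force: [-0.3, 1.1, 0.5]
finger_gap: 24.8
finger_force: 0.0
```

Call:
{"method": "jog_arm", "body": {
  "plan": [0, 0.004, 0, 0, 0, 0, 0, 0.008, 0, 0, 0, 0, 0, 0.012, 0, 0, 0, 0, -0.001, 0.015, 0, 0, 0, 0, -0.001, 0.018, 0, 0, 0, 0, -0.001, 0.0205, 0, 0, 0, 0, -0.001, 0.0225, 0, 0, 0, 0, -0.001, 0.024, 0, 0, 0, 0, -0.002, 0.0255, 0, 0, 0, 0, -0.002, 0.0265, 0, 0, 0, 0, -0.002, 0.0275, 0, 0, 0, 0, -0.002, 0.0285, 0, 0, 0, 0, -0.002, 0.029, 0, 0, 0, 0, -0.002, 0.0295, 0, 0, 0, 0]
}}

```text
clock: 12.45
eef_pos: [572.1, -237.9, 8.5]
eef_rot: [3.142, 0.0, 1.63]
wrist_force: [-0.0, -0.2, -0.1]
finger_gap: 25.1
finger_force: 0.0
```

Call:
{"method": "jog_arm", "body": {
  "plan": [0, -0.01, 0, 0, 0, 0, 0, -0.03, 0, 0, 0, 0, 0, -0.06, 0.03, 0, 0, 0, 0, -0.08, 0.07, 0, 0, 0, 0, -0.1, 0.11, 0, 0, 0, -0.03, -0.12, 0.15, 0, 0, 0, -0.08, -0.15, 0.17, 0, 0, 0, -0.12, -0.18, 0.17, 0, 0, 0, -0.16, -0.21, 0.17, 0, 0, 0, -0.2, -0.24, 0.17, 0, 0, 0, -0.2, -0.24, 0.17, 0, 0, 0, -0.2, -0.24, 0.17, 0, 0, 0]
}}

```text
clock: 13.65
eef_pos: [370.0, -480.0, 178.6]
eef_rot: [3.142, 0.0, 1.626]
wrist_force: [-0.0, 0.2, 0.1]
finger_gap: 25.0
finger_force: 0.0
```

```bash
python3 - <<'E'
from h import *
p,d=camera("top");np.savez("top4.npz",p=p)
cv2.imwrite("pics/t4.png",cv2.resize(p[170:270,215:390,::-1],None,fx=4.5,fy=4.5,interpolation=cv2.INTER_CUBIC))
E
```

```text
(no output)
```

View pics/t4.png

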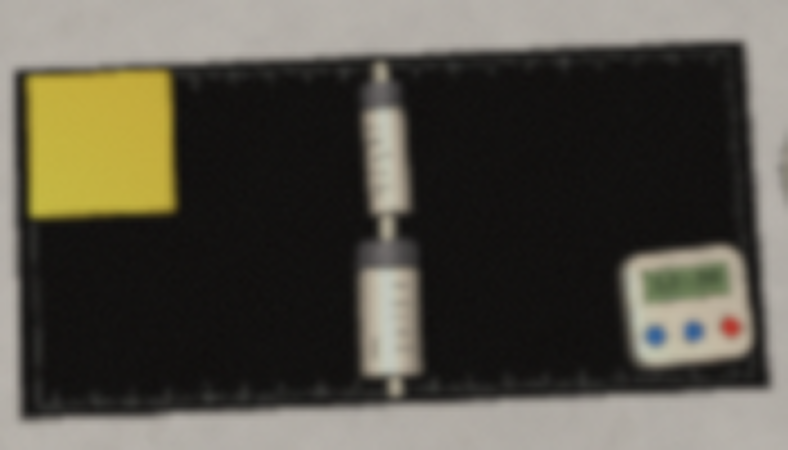

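Both vials lie on the line: thin from (380,80) to (391,213), thick from (388,243) to (391,378). They are each within about 2 mm and a few degrees of it, so I'm handing in.

```bash
python3 -c "
from cell import manip
print(manip.sign_off())"
```

```text
the job is handed in; nothing more can be done
None
```

I rolled the thick vial and then the thin one onto the line, each within about 2 mm and roughly 2 degrees of it by the last top picture, and handed the job in at about 14 s; the sign-off returned no verdict.

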